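Open the sticky sample-box cover and dip the probe

ROBOT

A 6-joint arm with a two-finger parallel gripper is mounted at the origin on the work surface. World frame = base frame: x ahead of the robot, y to its left, z up, the work surface at z = 0. Lengths are in mm, angles in rad, forces in N, time in s.
With the tool pointing down it reaches from about 325 to 900 mm from the base axis. Payload 3.5 kg.
Tool frame: the origin (TCP) lies midway between the tips of the shut fingers; the grasp point (between the pads) lies 19 mm behind it; z points along the fingers, y is the direction in which the jaws open and shut (so a half turn about z gives the same grasp; the last joint's range is limited). The gripper opens to 85 mm and grips with 20 to 120 N. Pads are 22 mm wide; open, the fingers measure 114 mm over their backs; the gripper's body (76 mm by 85 mm) begins 54 mm behind the grasp point. The pads swing forward as they close: fully open they stand 13 mm farther back than shut.
Start: joints at [1.075, 0.276, -0.026, 1.268, 0, 1.467], TCP at [239.241, 577.395, 199.313] pointing down, gripper open.
Joint ranges: [-3.12, 3.12], [-0.85, 1.88], [-1.08, 1.24], [-1.95, 2.15], [-1.57, 1.53], [-3.14, 3.14]. Speed limits (rad/s): [2.57, 2.57, 3.14, 3.14, 3.14, 3.14].

INTERFACE

Orientations are given as a rotation vector (axis times angle).
In Python, from cell import read_state, get_image, close_job gives the robot as it stands.
- The arm moves only by the shell command python3 -m pendant 'ROWS' [FORCE]. ROWS is JSON, a list of rows, each an object with "rotation": the turn, a rotation vector about the tool's x, y, z in units of 60 degrees (1.0 is 60 degrees), a list of three; "slide": the shift along the tool's x, y, z in units of 1 m (1.0 is 1 m), a list of three; "grip": the closure in counts, from 0 (fully open) to 255 (shut). A call has 1 to 10 rows; each row is the pose to reach, as a shift and turn from the pose measured when the call began, along the tool's axes at that moment; what a row does not reach only later rows make up. A row lasts 1/12 s, in which the tool goes at most 41.7 mm and 7.16 degrees, less where a joint would pass 70% of its speed; a pose out of reach is approached as far as the arm can. A call with a number of a shift or a turn outside -1 to 1 is refused whole. A call with a gripper value outside its range is refused whole. The fingers move at their own pace and stop on an object; FORCE is the grip in N (left out, the last holds). Time passes only in rows, so rows that repeat a pose let the fingers close. It gives the time, the measured TCP pose, the force and the opening at its end, in the units of the state.
- read_state(): the state, without advancing time (a new reading comes with each control period).
- get_image(name): name is "scene" or "top"; returns a dict with "color" (480x640x3 uint8, red, green, blue), "depth" (480x640 float32, mm along the optical axis (not along the pixel's ray), 0 where there is no reading), "mtx" (3x3 intrinsics, pixels), "pose" (4x4, takes a point from camera to world coordinates). Camera axes: x right, y down, z forward; pixel columns grow to the right and rows downward; lengths in mm; the calibration is good to about 2 mm. A picture is of the moment at which its call begins.
- close_job(): hands the job in, once; it reports no verdict.
The state is a dict: "clock": time; "joint_positions": joint angles; "qd": joint speeds; "joint_efforts": joint torques, N m; "tool_pos": TCP position; "tool_rot": TCP orientation; "ft_force": force on the tool from outside, world axes, zero at the start; "torque": the same for the moment, N m; "opening": opening from 0.0 (shut) to 1.0 (fully open).
Only numpy, scipy, OpenCV 4.12 (cv2) and the standard library are available. Lean on these libraries where they do the work, as an engineer would, in place of code of your own. Each camera call takes 0.05 s, during which the arm holds its last target. There are 200 camera calls.

TASK

Slide the grey cover of the sample box all the way open to its rear stops by pushing its two blue lugs away from you in turn, a little at each end: its track is sticky, and neither end may get more than 30 mm ahead of the other. Then take the orange-handled probe from its stand, dip its tip briefly at least 20 mm below the rim of the yellow cup inside the box without shoving the cup about, and put the probe back upright in its stand, its collar flat on the top plate. Leave the mug, the paper roll and the brown bottle alone.

Things in the scene. Friction and masses are not known exactly. Their poses are not given: they have to be found in the camera images.
- box: White fixed sample box, 300 deep (its x) by 360 wide (its y) by 80 mm high, aluminium track sides up to 96 mm along its left and right edges. Origin: centre of the underside; x to the rear (away from the robot), y to its left, z up. Front half (x -142 to 0 mm): open well, floor at z = 8 mm, hidden by the cover at first; rear half: solid deck at z = 80 mm.
- cover_mid (a point): Centre of the top of the grey cover, a level panel 140 deep by 322 mm wide lying in the track above the well, top 92 mm above the bench. Near its front edge it carries an upright blue lug at each end: 42 wide, 10 mm thick, rising to 128 mm above the bench, faces square to the slide direction. Push a lug along the box's +x with shut fingers just above the cover.
- lug_left (a point): Point on the front (push) face of the blue lug at the left (+y) end of the cover: middle of its width, 110 mm above the bench. In the box frame x = -135 mm with that end shut, -35 mm at its rear stop; y = 135 mm.
- lug_right (a point): The same point on the blue lug at the right (-y) end of the cover, 270 mm from the left one: y = -135 mm in the box frame, the same x values.
- runner_left (a joint): How far the left end of the cover is open: 0 to 0.100 m (rear stop). Each end rides on its own sticky runner below its lug and stays where it is left. A push on one lug moves nearly only that end, and the cover turns, until the slack is used up (about 43 mm lead). The left end takes about 6 N.
- runner_right (a joint): How far the right end of the cover is open, 0 to 0.100 m; this end takes about 9 N. Both resist a few N more when moved fast.
- cover (a joint): Skew of the cover in its track (rad): 0 is square; positive when the right end is further back (more open) than the left. 0.111 rad is a lead of 30 mm.
- cup: Yellow open cup standing loose on the well's floor, 62 mm high, 68 mm across the rim, wall 3 mm, inner bottom 3 to 5 mm up; 150 g. Origin: centre of its underside. Upright, yaw of no meaning.
- stand: Fixed probe stand: dark base 90 mm square, four thin posts and a white top plate 80 mm square and 8 mm thick, its upper face 100 mm above the bench with a 22 mm round hole through its middle. Origin: centre of its underside; z up.
- probe: Dip probe standing in the stand: steel rod 8 mm in diameter reaching 85 mm down through the hole, black collar 40 mm in diameter and 4 mm thick resting on the plate, orange round handle 26 mm in diameter and 52 mm high above the collar; about 100 g. Origin: centre of the collar's underside (100 mm above the bench when seated); z up along the handle.
- probe_grip (a point): Middle of the probe's orange handle, on its axis, 30 mm above the collar's underside: where to grip it, from above.
- probe_tip (a point): Lower end of the probe's rod, 85 mm below the collar's underside.
- mug: Pink mug, 76 mm across and 85 mm high, origin centre of underside. Bystander.
- roll: Standing white paper roll, 64 mm across and 90 mm high, origin centre of underside. Bystander.
- vial: Small brown bottle with black cap, 40 mm across and 75 mm high, origin centre of underside. Bystander.
Not all that is in view belongs to the job. What is shaped like the stand but green or turquoise is not meant.

How it is judged (in metres and radians):
On the way, in this order (a step that is already met when the one before it is completed fails the run):
1. both ends of the cover are open to within 10 mm of their rear stops (x of each of lug_left, lug_right in the frame of box above -0.045 m), for 0.2 s.
2. the probe's tip is inside the cup, 20 mm or more below the rim (horizontal distance between probe_tip and cup below 0.03 m and z of probe_tip in the frame of cup between -0.002 and 0.043 m), for 0.2 s.
At the end, for the whole second after the job is handed in: Both ends of the cover lie within 10 mm of their rear stops; the probe is back in its stand, upright within 0.08 rad, its collar resting on the plate (height within 4 mm, centre within 12 mm of the hole's axis), at rest; the cup stands upright (all of step 1 and horizontal distance between probe and stand below 0.012 m and z of probe in the frame of stand between 0.096 and 0.104 m and angle between probe's own z axis and vertical below 0.08 rad and linear speed of probe below 0.02 m/s and angle between cup's own z axis and vertical below 0.1 rad); the robot touches nothing.
It fails at once if one end of the cover gets more than 33 mm ahead of the other (skew beyond 0.122 rad): it jams (value of joint cover above 0.122 rad or value of joint cover below -0.122 rad).
It fails at once if the cup is shoved more than 20 mm or tipped (distance of cup from where it was at the start of the episode above 0.02 m or angle between cup's own z axis and vertical above 0.35 rad).
It fails at once if a bystander (mug, roll, brown bottle) is moved more than 20 mm (distance of any of mug, roll, vial from where it was at the start of the episode above 0.02 m).
It also fails if it takes over 72 s, if anything falls off the work surface, if the arm or the gripper's body presses on something with over 40 N, if the wrist force passes 120 N, or if a joint passes its speed limit or range.

## Working session

There is one attempt and no reset: what is moved stays moved. The work goes in short steps, Python scripts to look and compute and a shell command to move; the robot and the scene stay as the last step left them, time stands still between calls to the robot, and variables do not carry over. Pictures are saved under pics/ and viewed, about 8 in all and at most 12, crops included, and the job is handed in when it is done.

```bash
mkdir -p pics; ls; python3 - <<'E'
from cell import read_state,get_image
import cv2,numpy as np
print(read_state())
for n in("scene","top"):
    d=get_image(n); cv2.imwrite(f"pics/{n}0.png",d["color"][:,:,::-1]); np.savez(f"{n}0.npz",**d)
    print(n,d["mtx"],d["pose"].round(3))
E
```

```text
pics
{'clock': 0.0, 'joint_positions': array([ 1.07459392e+00,  2.77161734e-01, -2.78746157e-02,  1.26799220e+00,
        1.02690263e-06,  1.46740994e+00]), 'qd': array([ 5.91878014e-04,  2.67444226e-04,  1.67504189e-03, -5.79060228e-04,
        8.57065313e-04, -3.57660872e-05]), 'joint_efforts': array([-1.48961524e-03, -4.45506120e+01,  2.95202887e+01,  1.64510583e-02,
       -1.50652377e-04, -4.52673035e-06]), 'tool_pos': array([238.84303105, 576.65252636, 198.14488155]), 'tool_rot': array([-0.61294529, -3.08054272,  0.0033488 ]), 'ft_force': array([-0.02309106,  0.04289124, -0.86655364]), 'torque': array([-0.03184266, -0.08801767,  0.03164045]), 'opening': 0.9990984944246147}
scene [[558.49438945   0.         313.14350676]
 [  0.         558.49438945 242.30971227]
 [  0.           0.           1.        ]] [[ 8.73000e-01  3.65000e-01 -3.24000e-01  8.32341e+02]
 [ 4.88000e-01 -6.61000e-01  5.70000e-01 -7.11807e+02]
 [-6.00000e-03 -6.56000e-01 -7.55000e-01  9.64082e+02]
 [ 0.00000e+00  0.00000e+00  0.00000e+00  1.00000e+00]]
top [[456.73875228   0.         320.54602774]
 [  0.         456.73875228 238.72691989]
 [  0.           0.           1.        ]] [[ 1.000000e-03 -9.930000e-01  1.140000e-01  3.442850e+02]
 [-1.000000e+00 -1.000000e-03  1.000000e-03 -8.014500e+01]
 [-1.000000e-03 -1.140000e-01 -9.930000e-01  1.146683e+03]
 [ 0.000000e+00  0.000000e+00  0.000000e+00  1.000000e+00]]
```

View pics/scene0.png

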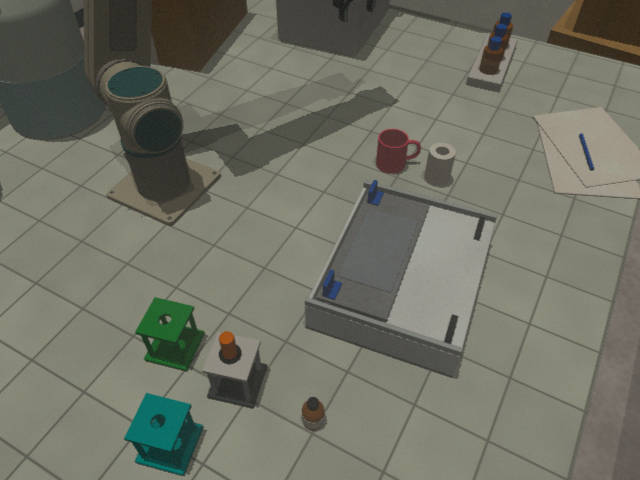

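View pics/top0.png

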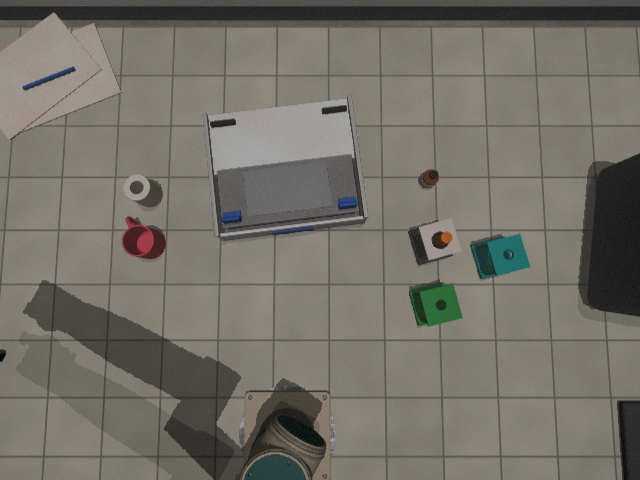

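The scene view shows the box with blue lugs at about (374,193) and (331,285) and the orange probe in the white stand at (230,350). The top view shows the lugs at (232,216) and (347,202), the stand at (437,240), the mug at (137,240), the roll at (137,188) and the bottle at (430,178). The blue strip on the box front at (293,231) is not a lug.

```bash
cat > h.py <<'E'
import numpy as np,cv2
from scipy.spatial.transform import Rotation as R
def ray(d,u,v,z):
    K,T=d["mtx"],d["pose"]; r=T[:3,:3]@np.linalg.solve(K,[u,v,1.]); c=T[:3,3]
    return c+r*(z-c[2])/r[2]
def cloud(d):
    K,T=d["mtx"],d["pose"]; v,u=np.mgrid[:480,:640]; z=d["depth"].astype(float)
    p=np.stack([(u-K[0,2])/K[0,0]*z,(v-K[1,2])/K[1,1]*z,z],-1)
    return p@T[:3,:3].T+T[:3,3]
def hsv(d): return cv2.cvtColor(d["color"],cv2.COLOR_RGB2HSV)
def rows(target,rotv=None):
    """print shift in tool axes (m) to world target (mm)"""
    from cell import read_state
    s=read_state(); M=R.from_rotvec(s["tool_rot"])
    print("pos",s["tool_pos"].round(1),"slide",(M.inv().apply(np.array(target)-s["tool_pos"])/1000).round(4))
E
python3 - <<'E'
from h import *
for n in("top","scene"):
    d=dict(np.load(n+"0.npz")); P=cloud(d); H=hsv(d); h,s,v=cv2.split(H); ok=d["depth"]>0
    masks=dict(blue=(h>100)&(h<130)&(s>130),orange=(h>4)&(h<16)&(s>180),)
    for k,m in masks.items():
        nc,l,st,c=cv2.connectedComponentsWithStats((m).astype(np.uint8))
        for i in range(1,nc):
            if st[i,4]<25: continue
            q=P[(l==i)&ok]
            if len(q)==0: continue
            t=np.percentile(q[:,2],95); top=q[q[:,2]>t-5]
            print(n,k,c[i].round(1),st[i,4],"zmax",t.round(1),"top mean",top.mean(0).round(1),"bbox",top.min(0).round(),top.max(0).round())
    # white stand plate
    if n=="top":
        for nm,m in dict(plate=(s<60)&(P[...,2]>90)&(P[...,2]<108)&(P[...,1]<-200)&(P[...,0]<700)&(P[...,0]>200)).items():
            m=m.astype(np.uint8); nc,l,st,c=cv2.connectedComponentsWithStats(m)
            for i in range(1,nc):
                if st[i,4]>100:
                    r=cv2.minAreaRect(P[(l==i)][:,:2].astype(np.float32)); print(nm,c[i],r,P[l==i].mean(0))
        m=((P[...,2]>70)&(P[...,2]<110)&(P[...,1]>-230)&(P[...,1]<250)&(P[...,0]>350)).astype(np.uint8)
        nc,l,st,c=cv2.connectedComponentsWithStats(m)
        for i in range(1,nc):
            if st[i,4]>1000: print("box",cv2.minAreaRect(P[l==i][:,:2].astype(np.float32)))
# other objects
d=dict(np.load("top0.npz"))
for nm,u,v,z in(("lugL",232,216,128),("lugR",347,202,128),("roll",137,187,90),("mug",139,240,85),("vial",431,177,75),("handle",446,239,152)):
    print(nm,ray(d,u,v,z).round(1))
E
```

```text
top blue [48.5 77.8] 121 zmax 18.6 top mean [893.7 631.9  16. ] bbox [867. 569.  14.] [921. 694.  20.]
top blue [346.7 201.7] 147 zmax 129.9 top mean [ 542.4 -139.4  127.7] bbox [ 536. -159.  125.] [ 548. -120.  132.]
top blue [230.8 216.1] 156 zmax 130.0 top mean [508.3 126.1 128.2] bbox [503. 108. 125.] [515. 146. 132.]
top blue [292.8 229.9] 78 zmax 63.4 top mean [490.9 -12.5  60.8] bbox [483. -56.  59.] [497.  35.  65.]
top orange [445.9 237.5] 92 zmax 158.5 top mean [ 461.  -352.6  156.1] bbox [ 451. -364.  154.] [ 471. -341.  159.]
plate [611.19067215 236.478738  ] ((477.0415344238281, -754.8228149414062), (29.747051239013672, 352.3829650878906), 84.6829605102539) [ 471.68989582 -749.6297133    99.13649955]
plate [438.6374269  238.67738791] ((465.6687316894531, -353.576904296875), (80.00167846679688, 81.4622802734375), 15.93335247039795) [ 465.01005615 -351.04072151   99.80916204]
box ((643.2942504882812, 8.804763793945312), (301.9412841796875, 361.15045166015625), 7.227232456207275)
scene blue [506.2  14.9] 37 zmax 135.8 top mean [541.3 995.8 133.4] bbox [529. 979. 131.] [ 551
[... 462 characters left out ...]
] 37 zmax 131.5 top mean [507.  122.9 128.9] bbox [503. 104. 127.] [512. 142. 133.]
scene blue [377.5 197.6] 65 zmax 99.9 top mean [520.3 125.8  97.6] bbox [513. 107.  95.] [527. 147. 101.]
scene blue [328.  277.7] 60 zmax 130.0 top mean [ 540.6 -143.7  128.1] bbox [ 536. -162.  126.] [ 546. -122.  131.]
scene blue [334.7 289.5] 105 zmax 99.8 top mean [ 554.3 -141.7   97.3] bbox [ 546. -163.   95.] [ 562. -121.  101.]
scene orange [225.9 337.6] 137 zmax 157.9 top mean [ 460.4 -356.   155.9] bbox [ 449. -368.  153.] [ 472. -345.  158.]
lugL [512.7 121.3 128. ]
lugR [ 545.1 -138.5  128. ]
roll [588.  354.8  90. ]
mug [462.7 346.2  85. ]
vial [ 616.7 -343.3   75. ]
handle [ 458.2 -353.6  152. ]
```

```bash
python3 - <<'E'
from h import *
rows([472,120.5,198])
d=dict(np.load("top0.npz")); P=cloud(d)
# box x profile along centre line & sides, box frame guess
c=np.array([643.3,8.8]); t=.1263; ex=np.array([np.cos(t),np.sin(t)]); ey=np.array([-ex[1],ex[0]])
q=P[...,:2]-c; bx=q@ex; by=q@ey; z=P[...,2]
for lo in(-172,-100,60,165):
    m=(abs(by-lo)<8)&(abs(bx)<175)
    b=np.arange(-170,175,10)
    print(lo,[(int(a),round(float(np.median(z[m&(abs(bx-a)<5)])))) for a in b if (m&(abs(bx-a)<5)).any()])
E
```

```text
pos [238.9 576.7 198.3] slide [-0.39   -0.3323  0.0008]
-172 [(-170, 0), (-160, 1), (-150, 52), (-140, 95), (-130, 63), (-120, 93), (-110, 91), (-100, 93), (-90, 93), (-80, 93), (-70, 93), (-60, 83), (-50, 93), (-40, 93), (-30, 94), (-20, 90), (-10, 94), (0, 79), (10, 93), (20, 94), (30, 93), (40, 94), (50, 93), (60, 93), (70, 93), (80, 94), (90, 95), (100, 91), (110, 94), (120, 94), (130, 95), (140, 91), (150, 95)]
-100 [(-170, 0), (-160, 0), (-150, 37), (-140, 80), (-130, 90), (-120, 91), (-110, 93), (-100, 92), (-90, 92), (-80, 93), (-70, 93), (-60, 92), (-50, 93), (-40, 93), (-30, 93), (-20, 93), (-10, 93), (0, 92), (10, 81), (20, 80), (30, 80), (40, 80), (50, 81), (60, 80), (70, 80), (80, 80), (90, 81), (100, 80), (110, 80), (120, 80), (130, 80), (140, 81), (150, 79)]
60 [(-170, -1), (-160, 0), (-150, 48), (-140, 79), (-130, 90), (-120, 91), (-110, 93), (-100, 93), (-90, 94), (-80, 93), (-70, 94), (-60, 93), (-50, 94), (-40, 94), (-30, 94), (-20, 94), (-10, 94), (0, 92), (10, 81), (20, 81), (30, 80), (40, 81), (50, 80), (60, 80), (70, 81), (80, 81), (90, 81), (100, 81), (110, 80), (120, 80), (130, 80), (140, 80), (150, 80)]
165 [(-170, 1), (-160, 0), (-150, 54), (-140, 85), (-130, 50), (-120, 61), (-110, 83), (-100, 88), (-90, 88), (-80, 88), (-70, 85), (-60, 91), (-50, 85), (-40, 91), (-30, 89), (-20, 88), (-10, 85), (0, 80), (10, 83), (20, 81), (30, 82), (40, 82), (50, 83), (60, 82), (70, 82), (80, 81), (90, 82), (100, 82), (110, 81), (120, 92), (130, 88), (140, 82), (150, 79)]
```

```bash
python3 - <<'E'
import cv2
a=cv2.imread("pics/top0.png")[90:245,195:375]
cv2.imwrite("pics/c1.png",cv2.resize(a,None,fx=4,fy=3.8,interpolation=cv2.INTER_CUBIC))
E
```

```text
(no output)
```

View pics/c1.png

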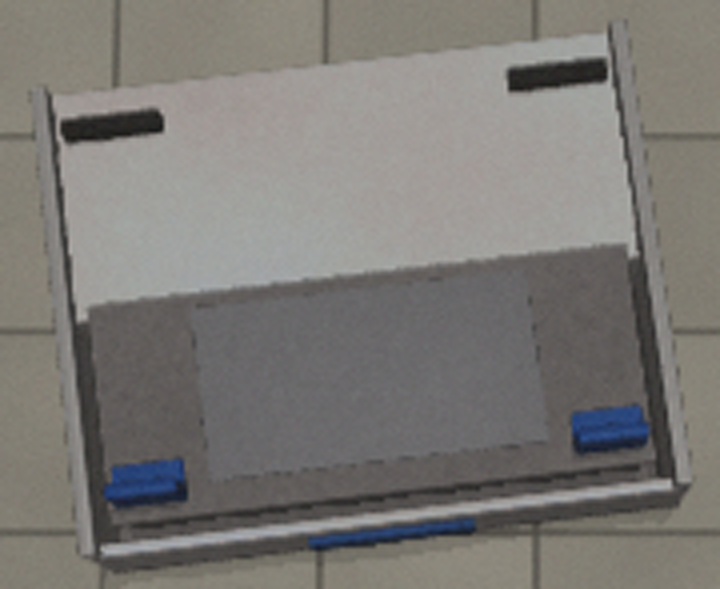

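The crop shows the cover square in its track, with about a 10 mm gap to the front wall. The lugs are at crop (147,482) and (610,428), and the dark stop bars are on the rear deck. I'm going to the left lug.

```bash
python3 -m pendant '[{"rotation":[0,0,-0.1],"slide":[-0.04,-0.034,0],"grip":255},{"rotation":[0,0,-0.2],"slide":[-0.07,-0.06,0],"grip":255},{"rotation":[0,0,-0.3],"slide":[-0.1,-0.085,0],"grip":255},{"rotation":[0,0,-0.4],"slide":[-0.13,-0.11,0],"grip":255},{"rotation":[0,0,-0.495],"slide":[-0.16,-0.136,0],"grip":255},{"rotation":[0,0,-0.495],"slide":[-0.19,-0.162,0],"grip":255},{"rotation":[0,0,-0.495],"slide":[-0.22,-0.187,0],"grip":255},{"rotation":[0,0,-0.495],"slide":[-0.25,-0.213,0],"grip":255},{"rotation":[0,0,-0.495],"slide":[-0.28,-0.239,0],"grip":255},{"rotation":[0,0,-0.495],"slide":[-0.3,-0.256,0],"grip":255}]' 40; python3 -c "
from h import *
rows([472,120.5,100])"
```

```text
clock: 0.93
tool_pos: [418.6, 222.4, 198.4]
tool_rot: [0.194, -3.134, 0.004]
ft_force: [0.5, 0.8, 0.0]
opening: 0.003
pos [418.6 222.4 198.4] slide [-0.0406 -0.1075  0.0986]
```

```bash
python3 -m pendant '[{"rotation":[0,0,0],"slide":[-0.015,-0.04,0],"grip":255},{"rotation":[0,0,0],"slide":[-0.03,-0.08,0.01],"grip":255},{"rotation":[0,0,0],"slide":[-0.0405,-0.1075,0.03],"grip":255},{"rotation":[0,0,0],"slide":[-0.0405,-0.1075,0.06],"grip":255},{"rotation":[0,0,0],"slide":[-0.0405,-0.1075,0.09],"grip":255},{"rotation":[0,0,0],"slide":[-0.0405,-0.1075,0.0985],"grip":255},{"rotation":[0,0,0],"slide":[-0.0405,-0.1075,0.0985],"grip":255},{"rotation":[0,0,0],"slide":[-0.0405,-0.1075,0.0985],"grip":255}]'; cat > chk.py <<'E'
from h import *
from cell import read_state,get_image
c=np.array([643.3,8.8]); t=.1263; ex=np.array([np.cos(t),np.sin(t)]); ey=np.array([-ex[1],ex[0]])
s=read_state(); M=R.from_rotvec(s["tool_rot"]).as_matrix(); q=s["tool_pos"][:2]-c
print("t",round(s["clock"],2),"tcp box",(q@ex).round(1),(q@ey).round(1),"z",s["tool_pos"][2].round(1),"f box",(s["ft_force"][:2]@ex).round(1),(s["ft_force"][:2]@ey).round(1),s["ft_force"][2].round(1),"yaw",np.degrees(np.arctan2(-M[1,0],-M[0,0])).round(2),"tilt",M[:2,2].round(3))
for n in("top","scene"):
    d=get_image(n);P=cloud(d);h,sa,v=cv2.split(hsv(d))
    m=((h>100)&(h<130)&(sa>130)&(P[...,2]>118)&(P[...,2]<136)&(d["depth"]>0)&(P[...,0]<750))
    p=P[m]; bx=(p[:,:2]-c)@ex; by=(p[:,:2]-c)@ey
    for nm,k in(("L",by>60),("R",by<-60)):
        k&=abs(by)<200
        if k.sum()>5: print(n,nm,"n",k.sum(),"centre bx",np.median(bx[k]).round(1),"by",(by[k].min()/2+by[k].max()/2).round(1),"z",np.median(p[k,2]).round(1))
E
python3 chk.py
```

```text
clock: 1.6
tool_pos: [471.5, 120.7, 100.2]
tool_rot: [0.195, -3.133, 0.005]
ft_force: [0.1, 0.0, 0.5]
opening: 0.0
t 1.6 tcp box -156.3 132.6 z 100.2 f box 0.1 0.0 0.5 yaw 7.12 tilt [-0.002 -0.003]
top L n 13 centre bx -116.8 by 117.7 z 128.3
top R n 81 centre bx -119.7 by -134.7 z 127.6
scene R n 62 centre bx -121.4 by -137.4 z 128.2
```

```bash
python3 -m pendant '[{"rotation":[0,0,0],"slide":[-0.01,0,0],"grip":255},{"rotation":[0,0,0],"slide":[-0.018,0,0],"grip":255},{"rotation":[0,0,0],"slide":[-0.024,0,0],"grip":255},{"rotation":[0,0,0],"slide":[-0.03,0,0],"grip":255},{"rotation":[0,0,0],"slide":[-0.035,0,0],"grip":255},{"rotation":[0,0,0],"slide":[-0.04,0,0],"grip":255},{"rotation":[0,0,0],"slide":[-0.04,0,0],"grip":255},{"rotation":[0,0,0],"slide":[-0.04,0,0],"grip":255}]';python3 chk.py
```

```text
clock: 2.37
tool_pos: [513.1, 126.0, 101.8]
tool_rot: [-0.195, 3.134, -0.004]
ft_force: [-0.3, -0.4, 0.7]
opening: 0.003
t 2.37 tcp box -114.3 132.7 z 101.8 f box -0.3 -0.4 0.7 yaw 7.14 tilt [ 0.001 -0.003]
top L n 17 centre bx -120.7 by 129.3 z 127.6
top R n 82 centre bx -119.2 by -134.6 z 126.9
scene R n 60 centre bx -121.5 by -137.2 z 128.4
```

```bash
python3 -m pendant '[{"rotation":[0,0,0],"slide":[0.02,0,0.001],"grip":255},{"rotation":[0,0,0],"slide":[0.04,-0.02,0.001],"grip":255},{"rotation":[0,0,0],"slide":[0.042,-0.055,0.001],"grip":255},{"rotation":[0,0,0],"slide":[0.042,-0.09,0.001],"grip":255},{"rotation":[0,0,0],"slide":[0.042,-0.13,0.001],"grip":255},{"rotation":[0,0,0],"slide":[0.042,-0.17,0.001],"grip":255},{"rotation":[0,0,0],"slide":[0.042,-0.21,0.001],"grip":255},{"rotation":[0,0,0],"slide":[0.042,-0.245,0.001],"grip":255},{"rotation":[0,0,0],"slide":[0.042,-0.268,0.001],"grip":255},{"rotation":[0,0,0],"slide":[0.042,-0.268,0.001],"grip":255}]';python3 chk.py
```

```text
clock: 3.3
tool_pos: [505.2, -149.6, 101.9]
tool_rot: [-0.187, 3.133, -0.008]
ft_force: [0.5, -0.4, 0.2]
opening: -0.0
t 3.3 tcp box -156.9 -139.8 z 101.9 f box 0.5 -0.5 0.2 yaw 6.84 tilt [ 0.003 -0.005]
top L n 86 centre bx -119.6 by 133.9 z 127.7
scene L n 41 centre bx -120.6 by 130.6 z 128.6
```

```bash
python3 - <<'E'
from h import *
from cell import get_image
d=get_image("scene"); np.savez("scene1.npz",**d); a=d["color"][:,:,::-1]
e=get_image("top"); np.savez("top1.npz",**e); b=e["color"][:,:,::-1]
a=cv2.resize(a[120:380,260:510],None,fx=1.6,fy=1.6); b=cv2.resize(b[80:340,190:440],None,fx=1.6,fy=1.6)
cv2.imwrite("pics/p4.png",np.hstack([a,b]))
E
```

```text
(no output)
```

View pics/p4.png

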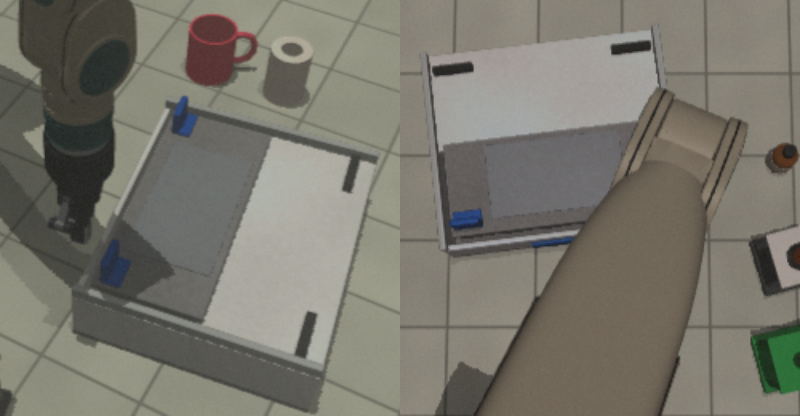

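The crops show the fingertips at scene pixel (307,267), well short of the right lug at (330,283), and the left lug hasn't moved. The real fingertips don't seem to be where I assumed, so I'm measuring them.

```bash
python3 - <<'E'
from h import *
from cell import read_state
d=dict(np.load("scene1.npz")); print(ray(d,307,267,102).round(1)); P=cloud(d)
c=np.array([643.3,8.8]); t=.1263; ex=np.array([np.cos(t),np.sin(t)]); ey=np.array([-ex[1],ex[0]])
m=np.zeros((480,640),bool); m[225:275,285:325]=True
m&=(P[...,2]>95)&(P[...,2]<230)&(d["depth"]>0)
p=P[m]
for z in range(95,230,10):
    q=p[(p[:,2]>=z)&(p[:,2]<z+10)]
    if len(q): 
        b=(q[:,:2]-c); bx=b@ex;by=b@ey; k=(bx<-130)&(abs(by+135)<90)
        if k.sum(): print(z,k.sum(),"bx",bx[k].min().round(),bx[k].max().round(),"by",by[k].min().round(),by[k].max().round())
s=read_state();print(s["tool_pos"],s["joint_positions"])
E
```

```text
[ 482.7 -122.4  102. ]
125 1 bx -152.0 -152.0 by -141.0 -141.0
135 21 bx -169.0 -147.0 by -149.0 -127.0
145 43 bx -164.0 -146.0 by -151.0 -128.0
155 27 bx -161.0 -147.0 by -150.0 -127.0
165 10 bx -150.0 -146.0 by -142.0 -126.0
175 44 bx -167.0 -144.0 by -165.0 -110.0
185 50 bx -166.0 -144.0 by -174.0 -96.0
195 64 bx -164.0 -141.0 by -182.0 -97.0
205 53 bx -159.0 -141.0 by -190.0 -118.0
215 113 bx -171.0 -140.0 by -197.0 -118.0
225 91 bx -177.0 -139.0 by -197.0 -130.0
[ 503.45290888 -144.18066394  101.18662247] [-0.40139592  0.17177479 -0.37675923  1.0214652  -0.0016082  -0.52646842]
```

```bash
python3 - <<'E'
from h import *
d=dict(np.load("scene1.npz"))
a=cv2.resize(d["color"][200:300,270:370,::-1],None,fx=6,fy=6,interpolation=cv2.INTER_CUBIC)
T=np.linalg.inv(d["pose"])
for p,col in(((503.5,-144.2,101),(0,0,255)),((503.5,-144.2,135),(0,255,0))):
    q=d["mtx"]@(T@np.r_[p,1])[:3]; q=q[:2]/q[2]; print(q); cv2.circle(a,tuple(int(v) for v in (q-[270,200])*6),6,col,2)
cv2.imwrite("pics/p5.png",a)
E
```

```text
[310.7936042  279.10012015]
[310.6255023  268.19761876]
```

View pics/p5.png

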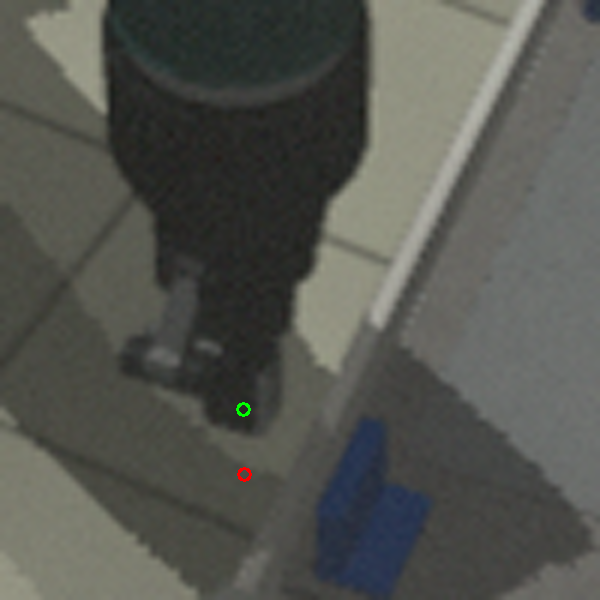

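The crop shows the fingertips at about (311,272), some 25 mm higher than the reported TCP (red mark). That fits the lug not being touched. I'll go 20 mm lower and watch force and lug.

```bash
python3 -m pendant '[{"rotation":[0,0,0],"slide":[0,0,0.01],"grip":255},{"rotation":[0,0,0],"slide":[0,0,0.02],"grip":255},{"rotation":[0,0,0],"slide":[0,0,0.02],"grip":255},{"rotation":[0,0,0],"slide":[-0.01,0,0.02],"grip":255},{"rotation":[0,0,0],"slide":[-0.018,0,0.02],"grip":255},{"rotation":[0,0,0],"slide":[-0.025,0,0.02],"grip":255},{"rotation":[0,0,0],"slide":[-0.03,0,0.02],"grip":255},{"rotation":[0,0,0],"slide":[-0.035,0,0.02],"grip":255}]';python3 chk.py
```

```text
clock: 4.17
tool_pos: [534.9, -142.0, 81.2]
tool_rot: [0.194, -3.126, 0.012]
ft_force: [-11.5, -7.5, 5.8]
opening: 0.002
t 4.17 tcp box -126.6 -135.9 z 81.2 f box -12.4 -6.0 5.8 yaw 7.11 tilt [-0.009 -0.008]
top L n 87 centre bx -119.6 by 131.4 z 127.4
scene L n 48 centre bx -120.7 by 128.9 z 128.5
```

```bash
python3 -m pendant '[{"rotation":[0,0,0],"slide":[-0.004,0,0],"grip":255},{"rotation":[0,0,0],"slide":[-0.008,0,0],"grip":255},{"rotation":[0,0,0],"slide":[-0.01,0,0],"grip":255}]'; python3 -m pendant '[{"rotation":[0,0,0],"slide":[0.02,0,0],"grip":255},{"rotation":[0,0,0],"slide":[0.04,0.01,0],"grip":255},{"rotation":[0,0,0],"slide":[0.045,0.045,0],"grip":255},{"rotation":[0,0,0],"slide":[0.045,0.085,0],"grip":255},{"rotation":[0,0,0],"slide":[0.045,0.125,0],"grip":255},{"rotation":[0,0,0],"slide":[0.045,0.165,0],"grip":255},{"rotation":[0,0,0],"slide":[0.045,0.205,0],"grip":255},{"rotation":[0,0,0],"slide":[0.045,0.245,0],"grip":255},{"rotation":[0,0,0],"slide":[0.045,0.268,0],"grip":255},{"rotation":[0,0,0],"slide":[0.045,0.268,0],"grip":255}]';python3 chk.py; python3 - <<'E'
from h import *
from cell import get_image
d=get_image("scene"); P=cloud(d); cv2.imwrite("pics/p6.png",np.hstack([cv2.resize(d["color"][120:320,280:420,::-1],None,fx=3,fy=3)]))
E
```

```text
clock: 4.52
tool_pos: [543.3, -142.5, 81.3]
tool_rot: [0.193, -3.121, 0.018]
ft_force: [-9.5, -5.9, 5.4]
opening: -0.005
clock: 5.35
tool_pos: [466.2, 122.4, 79.8]
tool_rot: [0.202, -3.122, 0.015]
ft_force: [0.2, 0.1, 1.1]
opening: 0.0
t 5.35 tcp box -161.4 135.0 z 79.8 f box 0.2 0.1 1.1 yaw 7.4 tilt [-0.013 -0.01 ]
top L n 27 centre bx -117.0 by 117.5 z 127.1
top R n 82 centre bx -100.2 by -137.5 z 127.1
scene R n 67 centre bx -101.6 by -140.5 z 128.2
```

View pics/p6.png

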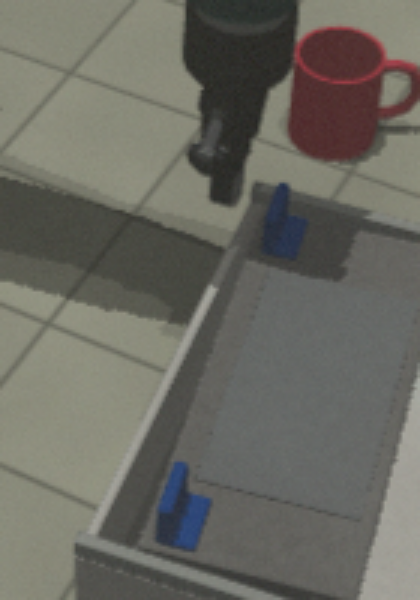

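The crop shows the right lug pushed back to crop (180,510) while the fingers stand in front of the left lug at (285,220). The right end has opened 19.5 mm, so now the left.

```bash
python3 -m pendant '[{"rotation":[0,0,0],"slide":[-0.012,0,0],"grip":255},{"rotation":[0,0,0],"slide":[-0.022,0,0],"grip":255},{"rotation":[0,0,0],"slide":[-0.03,0,0],"grip":255},{"rotation":[0,0,0],"slide":[-0.037,0,0],"grip":255},{"rotation":[0,0,0],"slide":[-0.044,0,0],"grip":255},{"rotation":[0,0,0],"slide":[-0.051,0,0],"grip":255},{"rotation":[0,0,0],"slide":[-0.057,0,0],"grip":255},{"rotation":[0,0,0],"slide":[-0.063,0,0],"grip":255},{"rotation":[0,0,0],"slide":[-0.063,0,0],"grip":255},{"rotation":[0,0,0],"slide":[-0.063,0,0],"grip":255}]'; python3 chk.py|head -1;  python3 -m pendant '[{"rotation":[0,0,0],"slide":[0.02,0,0],"grip":255},{"rotation":[0,0,0],"slide":[0.035,-0.01,0],"grip":255},{"rotation":[0,0,0],"slide":[0.042,-0.045,0],"grip":255},{"rotation":[0,0,0],"slide":[0.042,-0.085,0],"grip":255},{"rotation":[0,0,0],"slide":[0.042,-0.125,0],"grip":255},{"rotation":[0,0,0],"slide":[0.042,-0.165,0],"grip":255},{"rotation":[0,0,0],"slide":[0.042,-0.205,0],"grip":255},{"rotation":[0,0,0],"slide":[0.042,-0.245,0],"grip":255},{"rotation":[0,0,0],"slide":[0.042,-0.27,0],"grip":255},{"rotation":[0,0,0],"slide":[0.042,-0.27,0],"grip":255}]';python3 chk.py
```

```text
clock: 6.33
tool_pos: [525.6, 126.5, 76.9]
tool_rot: [0.193, -3.113, 0.013]
ft_force: [-5.9, 4.3, -0.6]
opening: -0.002
t 6.33 tcp box -101.9 131.6 z 76.9 f box -5.3 5.0 -0.6 yaw 7.08 tilt [-0.022 -0.01 ]
clock: 7.27
tool_pos: [519.6, -153.3, 80.5]
tool_rot: [0.181, -3.117, 0.019]
ft_force: [-0.0, 0.4, 0.9]
opening: 0.0
t 7.27 tcp box -143.2 -145.2 z 80.5 f box 0.0 0.4 0.9 yaw 6.65 tilt [-0.018 -0.013]
top L n 81 centre bx -84.3 by 137.5 z 128.1
scene L n 45 centre bx -85.3 by 133.8 z 128.7
scene R n 30 centre bx -101.7 by -134.6 z 128.2
```

```bash
cat >> chk.py <<'E'
G=np.column_stack([np.r_[-ex,0],np.r_[ey,0],[0,0,-1]])
print("fix rot units",(R.from_matrix(M.T@G).as_rotvec()/np.radians(60)).round(4))
E
python3 chk.py | tail -1
```

```text
fix rot units [-0.0064 -0.0212 -0.006 ]
```

```bash
python3 -m pendant '[{"rotation":[-0.006,-0.021,-0.006],"slide":[-0.01,0.006,0],"grip":255},{"rotation":[-0.006,-0.021,-0.006],"slide":[-0.02,0.006,0],"grip":255},{"rotation":[-0.006,-0.021,-0.006],"slide":[-0.028,0.006,0],"grip":255},{"rotation":[-0.006,-0.021,-0.006],"slide":[-0.036,0.006,0],"grip":255},{"rotation":[-0.006,-0.021,-0.006],"slide":[-0.043,0.006,0],"grip":255},{"rotation":[-0.006,-0.021,-0.006],"slide":[-0.05,0.006,0],"grip":255},{"rotation":[-0.006,-0.021,-0.006],"slide":[-0.057,0.006,0],"grip":255},{"rotation":[-0.006,-0.021,-0.006],"slide":[-0.063,0.006,0],"grip":255},{"rotation":[-0.006,-0.021,-0.006],"slide":[-0.063,0.006,0],"grip":255},{"rotation":[-0.006,-0.021,-0.006],"slide":[-0.063,0.006,0],"grip":255}]'; python3 chk.py|head -1;  python3 -m pendant '[{"rotation":[0,0,0],"slide":[0.02,0,0],"grip":255},{"rotation":[0,0,0],"slide":[0.035,0.01,0],"grip":255},{"rotation":[0,0,0],"slide":[0.042,0.045,0],"grip":255},{"rotation":[0,0,0],"slide":[0.042,0.085,0],"grip":255},{"rotation":[0,0,0],"slide":[0.042,0.125,0],"grip":255},{"rotation":[0,0,0],"slide":[0.042,0.165,0],"grip":255},{"rotation":[0,0,0],"slide":[0.042,0.205,0],"grip":255},{"rotation":[0,0,0],"slide":[0.042,0.245,0],"grip":255},{"rotation":[0,0,0],"slide":[0.042,0.268,0],"grip":255},{"rotation":[0,0,0],"slide":[0.042,0.268,0],"grip":255}]';python3 chk.py
```

```text
clock: 8.3
tool_pos: [575.9, -134.6, 77.2]
tool_rot: [0.202, -3.126, 0.009]
ft_force: [-7.8, -7.7, 0.7]
opening: -0.001
t 8.3 tcp box -84.9 -133.8 z 77.2 f box -8.7 -6.7 0.7 yaw 7.39 tilt [-0.009 -0.006]
clock: 9.23
tool_pos: [499.5, 130.8, 76.4]
tool_rot: [0.213, -3.126, 0.006]
ft_force: [0.5, -0.3, 0.2]
opening: -0.002
t 9.23 tcp box -127.3 139.1 z 76.4 f box 0.4 -0.4 0.2 yaw 7.79 tilt [-0.008 -0.004]
top L n 31 centre bx -82.6 by 118.6 z 127.5
top R n 82 centre bx -67.2 by -137.5 z 126.8
scene R n 75 centre bx -68.7 by -140.4 z 128.1
fix rot units [-0.0032 -0.0082  0.0093]
```

```bash
python3 -m pendant '[{"rotation":[0,-0.008,0.009],"slide":[-0.01,-0.002,-0.003],"grip":255},{"rotation":[0,-0.008,0.009],"slide":[-0.02,-0.004,-0.003],"grip":255},{"rotation":[0,-0.008,0.009],"slide":[-0.029,-0.004,-0.003],"grip":255},{"rotation":[0,-0.008,0.009],"slide":[-0.037,-0.004,-0.003],"grip":255},{"rotation":[0,-0.008,0.009],"slide":[-0.044,-0.004,-0.003],"grip":255},{"rotation":[0,-0.008,0.009],"slide":[-0.051,-0.004,-0.003],"grip":255},{"rotation":[0,-0.008,0.009],"slide":[-0.058,-0.004,-0.003],"grip":255},{"rotation":[0,-0.008,0.009],"slide":[-0.065,-0.004,-0.003],"grip":255},{"rotation":[0,-0.008,0.009],"slide":[-0.065,-0.004,-0.003],"grip":255},{"rotation":[0,-0.008,0.009],"slide":[-0.065,-0.004,-0.003],"grip":255}]'; python3 chk.py|head -1;  python3 -m pendant '[{"rotation":[0,0,0],"slide":[0.02,0,0],"grip":255},{"rotation":[0,0,0],"slide":[0.035,-0.01,0],"grip":255},{"rotation":[0,0,0],"slide":[0.042,-0.045,0],"grip":255},{"rotation":[0,0,0],"slide":[0.042,-0.085,0],"grip":255},{"rotation":[0,0,0],"slide":[0.042,-0.125,0],"grip":255},{"rotation":[0,0,0],"slide":[0.042,-0.165,0],"grip":255},{"rotation":[0,0,0],"slide":[0.042,-0.205,0],"grip":255},{"rotation":[0,0,0],"slide":[0.042,-0.245,0],"grip":255},{"rotation":[0,0,0],"slide":[0.042,-0.268,0],"grip":255},{"rotation":[0,0,0],"slide":[0.042,-0.268,0],"grip":255}]';python3 chk.py
```

```text
clock: 10.17
tool_pos: [562.4, 132.3, 76.9]
tool_rot: [0.191, -3.128, 0.003]
ft_force: [-6.2, 2.9, -0.9]
opening: -0.002
t 10.17 tcp box -64.7 132.7 z 76.9 f box -5.8 3.7 -0.9 yaw 7.0 tilt [-0.008 -0.003]
clock: 11.1
tool_pos: [556.1, -145.9, 78.3]
tool_rot: [0.179, -3.132, 0.009]
ft_force: [0.0, 0.4, -0.3]
opening: 0.002
t 11.1 tcp box -106.0 -142.5 z 78.3 f box 0.1 0.4 -0.3 yaw 6.56 tilt [-0.004 -0.006]
top L n 86 centre bx -47.5 by 138.3 z 128.0
scene L n 48 centre bx -48.7 by 134.9 z 128.2
scene R n 37 centre bx -68.7 by -132.2 z 128.7
fix rot units [-0.0053 -0.0042 -0.0113]
```

```bash
python3 -m pendant '[{"rotation":[0,0,-0.011],"slide":[-0.01,0.005,0],"grip":255},{"rotation":[0,0,-0.011],"slide":[-0.02,0.005,0],"grip":255},{"rotation":[0,0,-0.011],"slide":[-0.028,0.005,0],"grip":255},{"rotation":[0,0,-0.011],"slide":[-0.035,0.005,0],"grip":255},{"rotation":[0,0,-0.011],"slide":[-0.042,0.005,0],"grip":255},{"rotation":[0,0,-0.011],"slide":[-0.049,0.005,0],"grip":255},{"rotation":[0,0,-0.011],"slide":[-0.055,0.005,0],"grip":255},{"rotation":[0,0,-0.011],"slide":[-0.06,0.005,0],"grip":255},{"rotation":[0,0,-0.011],"slide":[-0.06,0.005,0],"grip":255},{"rotation":[0,0,-0.011],"slide":[-0.06,0.005,0],"grip":255}]'; python3 chk.py|head -1;  python3 -m pendant '[{"rotation":[0,0,0],"slide":[0.02,0,0],"grip":255},{"rotation":[0,0,0],"slide":[0.035,0.01,0],"grip":255},{"rotation":[0,0,0],"slide":[0.042,0.045,0],"grip":255},{"rotation":[0,0,0],"slide":[0.042,0.085,0],"grip":255},{"rotation":[0,0,0],"slide":[0.042,0.125,0],"grip":255},{"rotation":[0,0,0],"slide":[0.042,0.165,0],"grip":255},{"rotation":[0,0,0],"slide":[0.042,0.205,0],"grip":255},{"rotation":[0,0,0],"slide":[0.042,0.245,0],"grip":255},{"rotation":[0,0,0],"slide":[0.042,0.268,0],"grip":255},{"rotation":[0,0,0],"slide":[0.042,0.268,0],"grip":255}]';python3 chk.py
```

```text
clock: 12.03
tool_pos: [610.0, -130.8, 76.1]
tool_rot: [0.203, -3.119, 0.013]
ft_force: [-8.1, -7.8, 1.0]
opening: -0.001
t 12.03 tcp box -50.6 -134.3 z 76.1 f box -9.1 -6.7 1.0 yaw 7.44 tilt [-0.015 -0.009]
clock: 12.97
tool_pos: [533.1, 135.5, 75.0]
tool_rot: [0.216, -3.119, 0.01]
ft_force: [-1.0, -0.5, -0.1]
opening: 0.003
t 12.97 tcp box -93.4 139.6 z 75.0 f box -1.0 -0.4 -0.1 yaw 7.9 tilt [-0.015 -0.007]
top L n 35 centre bx -47.0 by 119.1 z 127.5
top R n 81 centre bx -33.2 by -136.9 z 127.1
scene R n 79 centre bx -34.1 by -140.7 z 128.0
fix rot units [-0.0051 -0.0147  0.0112]
```

```bash
python3 -m pendant '[{"rotation":[0,-0.014,0.011],"slide":[-0.01,-0.004,-0.003],"grip":255},{"rotation":[0,-0.014,0.011],"slide":[-0.02,-0.004,-0.003],"grip":255},{"rotation":[0,-0.014,0.011],"slide":[-0.029,-0.004,-0.003],"grip":255},{"rotation":[0,-0.014,0.011],"slide":[-0.037,-0.004,-0.003],"grip":255},{"rotation":[0,-0.014,0.011],"slide":[-0.043,-0.004,-0.003],"grip":255},{"rotation":[0,-0.014,0.011],"slide":[-0.047,-0.004,-0.003],"grip":255},{"rotation":[0,-0.014,0.011],"slide":[-0.05,-0.004,-0.003],"grip":255},{"rotation":[0,-0.014,0.011],"slide":[-0.05,-0.004,-0.003],"grip":255}]'; python3 chk.py|grep tcp; python3 -m pendant '[{"rotation":[0,0,0],"slide":[-0.003,0,0],"grip":255},{"rotation":[0,0,0],"slide":[-0.005,0,0],"grip":255},{"rotation":[0,0,0],"slide":[-0.005,0,0],"grip":255}]'; python3 chk.py|grep tcp;
```

```text
clock: 13.73
tool_pos: [578.4, 134.1, 76.0]
tool_rot: [0.191, -3.122, 0.009]
ft_force: [-12.2, 1.7, 8.1]
opening: -0.005
t 13.73 tcp box -48.6 132.5 z 76.0 f box -11.9 3.2 8.1 yaw 6.99 tilt [-0.013 -0.007]
clock: 14.08
tool_pos: [577.8, 133.7, 75.0]
tool_rot: [0.188, -3.11, 0.008]
ft_force: [-13.8, -0.1, 9.5]
opening: -0.002
t 14.08 tcp box -49.3 132.2 z 75.0 f box -13.7 1.7 9.5 yaw 6.92 tilt [-0.025 -0.007]
```

```bash
python3 -m pendant '[{"rotation":[0,-0.02,0],"slide":[0.02,0,0],"grip":255},{"rotation":[0,-0.02,0.007],"slide":[0.04,0,-0.02],"grip":255},{"rotation":[0,-0.02,0.007],"slide":[0.06,0,-0.05],"grip":255},{"rotation":[0,-0.02,0.007],"slide":[0.08,-0.035,-0.09],"grip":128},{"rotation":[0,-0.02,0.007],"slide":[0.1,-0.07,-0.12],"grip":0},{"rotation":[0,-0.02,0.007],"slide":[0.12,-0.1,-0.14],"grip":0},{"rotation":[0,-0.02,0.007],"slide":[0.13,-0.135,-0.15],"grip":0},{"rotation":[0,-0.02,0.007],"slide":[0.14,-0.17,-0.15],"grip":0},{"rotation":[0,-0.02,0.007],"slide":[0.14,-0.205,-0.15],"grip":0},{"rotation":[0,-0.02,0.007],"slide":[0.14,-0.24,-0.15],"grip":0}]'; python3 chk.py;python3 - <<'E'
from h import *
from cell import get_image
I=[]
for n in("top","scene"):
    d=get_image(n); np.savez(n+"2.npz",**d); I.append(d["color"][:,:,::-1])
cv2.imwrite("pics/p7.png",np.hstack([cv2.resize(I[0][80:300,190:470],None,fx=1.4,fy=1.4),cv2.resize(I[1][120:340,250:520],None,fx=1.4,fy=1.4)]))
E
```

```text
clock: 15.02
tool_pos: [472.1, -123.9, 231.4]
tool_rot: [0.175, -3.136, 0.009]
ft_force: [0.3, -0.4, 0.0]
opening: 0.972
t 15.02 tcp box -186.5 -110.1 z 231.4 f box 0.2 -0.4 0.0 yaw 6.39 tilt [-0.    -0.006]
top L n 85 centre bx -32.2 by 133.7 z 127.4
scene L n 47 centre bx -33.1 by 133.3 z 128.3
scene R n 81 centre bx -34.4 by -138.9 z 128.0
fix rot units [-0.0054 -0.0011 -0.0141]
```

View pics/p7.png

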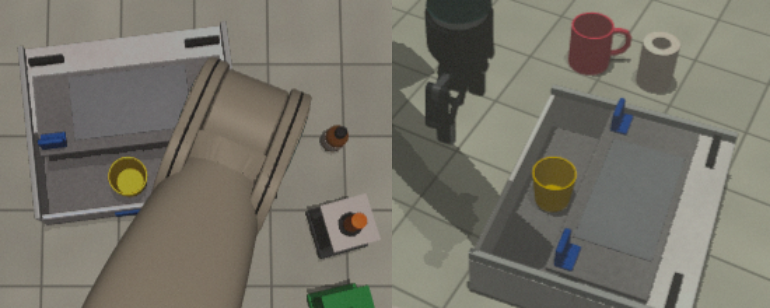

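The picture shows both lugs back and the cover open, with the yellow cup visible in the well: top view about (281,206), scene view about (366,251). The left end is against its stop at 12–14 N, and both lugs agree within 2 mm. Next I measure the cup, the handle and the plate.

```bash
cat > m.py <<'E'
from h import *
def circ(p):
    A=np.c_[2*p,np.ones(len(p))]; x=np.linalg.lstsq(A,(p**2).sum(1),rcond=None)[0]; return x[:2].round(1),np.sqrt(x[2]+x[:2]@x[:2]).round(1)
for n in("top","scene"):
    d=dict(np.load(n+"2.npz")); P=cloud(d); h,s,v=cv2.split(hsv(d)); ok=d["depth"]>0
    box=(P[...,0]>480)&(P[...,0]<620)&(P[...,1]>-150)&(P[...,1]<150)
    m=(h>18)&(h<35)&(s>120)&ok&box; z=P[m][:,2]
    rim=P[m&(P[...,2]>62)&(P[...,2]<80)]
    print(n,"yellow",m.sum(),"zmax",np.percentile(z,[2,50,98]).round(),"rim n",len(rim),"bbox ctr",((rim.min(0)+rim.max(0))/2).round(1),"ext",(rim.max(0)-rim.min(0)).round(1),"circ",circ(rim[:,:2]))
    c,_=cv2.findContours(((h>18)&(h<35)&(s>120)&box).astype(np.uint8),0,2); c=max(c,key=cv2.contourArea); print("  ell",cv2.fitEllipse(c)[0], ray(d,*cv2.fitEllipse(c)[0],65).round(1))
    st=(abs(P[...,0]-463)<60)&(abs(P[...,1]+353)<60)&ok
    o=P[(h>4)&(h<18)&(s>150)&st&(P[...,2]>150)]; print("  handle top",len(o),((o.min(0)+o.max(0))/2).round(1),"circ",circ(o[:,:2]))
    pl=st&(abs(P[...,2]-100)<6)&(s<70)&(v>90)
    k,_=cv2.findContours(pl.astype(np.uint8),0,2); k=max(k,key=cv2.contourArea); q=np.array([ray(d,*x[0],100)[:2] for x in k],np.float32); print("  plate",cv2.minAreaRect(q))
E
python3 m.py; python3 -c "
from h import *
rows([461,-354,231])"
```

```text
top yellow 639 zmax [ 8. 22. 73.] rim n 142 bbox ctr [549.   17.4  68.8] ext [65.6 65.4 13.1] circ (array([548.5,  16.7]), np.float64(31.7))
  ell (280.8489074707031, 205.5465850830078) [548.7  16.9  65. ]
  handle top 103 [ 461.2 -352.3  155.3] circ (array([ 461.8, -352.3]), np.float64(8.8))
  plate ((465.4984130859375, -353.1941223144531), (79.87002563476562, 80.49859619140625), 15.636883735656738)
scene yellow 980 zmax [10. 47. 72.] rim n 240 bbox ctr [547.4  15.2  68. ] ext [67.3 69.  11.9] circ (array([547.6,  14.2]), np.float64(31.8))
  ell (364.7970275878906, 249.71591186523438) [551.3   2.2  65. ]
  handle top 150 [ 460.1 -355.9  155.3] circ (array([ 460.6, -355.7]), np.float64(8.8))
  plate ((464.2994689941406, -355.11444091796875), (81.25900268554688, 80.67053985595703), 15.615015983581543)
pos [ 472.1 -122.4  229.6] slide [ 0.0362 -0.229  -0.0005]
```

```bash
python3 -m pendant '[{"rotation":[0,0,0],"slide":[0.006,-0.038,0],"grip":0},{"rotation":[0,0,0],"slide":[0.012,-0.076,0],"grip":0},{"rotation":[0,0,0],"slide":[0.018,-0.114,0],"grip":0},{"rotation":[0,0,0],"slide":[0.024,-0.152,0],"grip":0},{"rotation":[0,0,0],"slide":[0.03,-0.19,0],"grip":0},{"rotation":[0,0,0],"slide":[0.034,-0.215,0],"grip":0},{"rotation":[0,0,0],"slide":[0.036,-0.229,0],"grip":0},{"rotation":[0,0,0],"slide":[0.036,-0.229,0],"grip":0},{"rotation":[0,0,0],"slide":[0.036,-0.229,0],"grip":0}]'; python3 -c "
from h import *
rows([461,-354,140])"; python3 chk.py | grep -E 'tcp|fix'
```

```text
clock: 15.97
tool_pos: [461.5, -353.0, 230.1]
tool_rot: [0.172, -3.133, 0.003]
ft_force: [0.0, 0.1, 0.4]
opening: 1.0
pos [ 461.5 -353.   230.1] slide [ 0.0002 -0.0008  0.0901]
t 15.97 tcp box -225.9 -336.0 z 230.1 f box 0.1 0.1 0.4 yaw 6.27 tilt [-0.004 -0.002]
fix rot units [-0.0015 -0.0043 -0.0161]
```

```bash
python3 -m pendant '[{"rotation":[0,-0.003,0],"slide":[0,-0.001,0.03],"grip":0},{"rotation":[0,-0.003,0],"slide":[0,-0.001,0.06],"grip":0},{"rotation":[0,-0.003,0],"slide":[0,-0.001,0.09],"grip":0},{"rotation":[0,-0.003,0],"slide":[0,-0.001,0.115],"grip":0},{"rotation":[0,-0.003,0],"slide":[0,-0.001,0.12],"grip":0},{"rotation":[0,-0.003,0],"slide":[0,-0.001,0.12],"grip":0}]';python3 chk.py | grep -E 'tcp|fix'; python3 - <<'E'
from h import *
from cell import get_image
d=get_image("scene"); np.savez("scene3.npz",**d)
cv2.imwrite("pics/p8.png",cv2.resize(d["color"][240:420,150:300,::-1],None,fx=3.3,fy=3.3,interpolation=cv2.INTER_CUBIC))
E
```

```text
clock: 16.57
tool_pos: [459.7, -350.3, 108.4]
tool_rot: [0.177, -3.132, -0.003]
ft_force: [-0.1, -0.1, -0.2]
opening: 0.996
t 16.57 tcp box -227.3 -333.1 z 108.4 f box -0.1 -0.1 -0.2 yaw 6.46 tilt [-0.005  0.002]
fix rot units [ 0.0022 -0.0043 -0.0129]
```

View pics/p8.png

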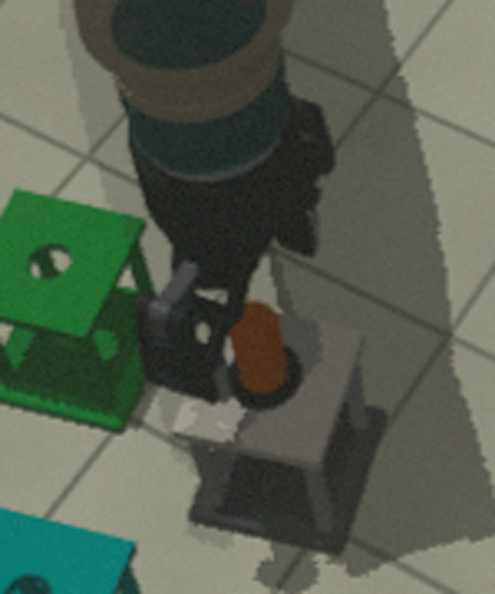

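The crop shows the open fingers with tips near scene pixels (208,358) and (241,316), and the handle between them at (229,345).

```bash
python3 - <<'E'
from h import *
d=dict(np.load("scene3.npz")); T=np.linalg.inv(d["pose"]); P=cloud(d)
def pr(p): q=d["mtx"]@(T@np.r_[p,1])[:3]; return (q[:2]/q[2]).round(1)
for z in(110,120,130,140,150): print(z,"near",pr((466,-400,z)),"far",pr((453.5,-301,z)),"mid",pr((459.7,-350.3,z)))
h,s,v=cv2.split(hsv(d))
m=(d["depth"]>0)&(v<75)&(P[...,2]>108)&(P[...,2]<200)&(abs(P[...,0]-460)<60)
for nm,k in(("near",(P[...,1]<-380)&(P[...,1]>-425)),("far",(P[...,1]>-325)&(P[...,1]<-270))):
    q=P[m&k]
    if len(q): print(nm,len(q),np.percentile(q[:,2],[1,5,20,50]).round(1),q[q[:,2]<np.percentile(q[:,2],10)].mean(0).round(1),"xrange",np.percentile(q[:,0],[2,98]).round(),"y",np.percentile(q[:,1],[2,98]).round())
E
```

```text
110 near [216.9 373.2] far [243.6 326.3] mid [230.7 349. ]
120 near [216.1 370.4] far [243.  323.3] mid [230. 346.]
130 near [215.2 367.5] far [242.4 320.2] mid [229.3 343. ]
140 near [214.4 364.5] far [241.9 317. ] mid [228.6 339.9]
150 near [213.5 361.5] far [241.3 313.9] mid [227.9 336.8]
near 93 [162.3 164.8 169.7 178.6] [ 474.8 -399.8  164.2] xrange [468. 479.] y [-408. -394.]
far 132 [156.7 159.  164.8 174.1] [ 457.  -309.7  158.9] xrange [448. 468.] y [-312. -300.]
```

```bash
python3 -m pendant '[{"rotation":[0,-0.004,0],"slide":[-0.001,-0.004,0.012],"grip":0},{"rotation":[0,-0.004,0],"slide":[-0.001,-0.004,0.022],"grip":0},{"rotation":[0,-0.004,0],"slide":[-0.001,-0.004,0.027],"grip":0},{"rotation":[0,-0.004,0],"slide":[-0.001,-0.004,0.027],"grip":0},{"rotation":[0,-0.004,0],"slide":[-0.001,-0.004,0.027],"grip":0}]';python3 chk.py | grep -E 'tcp|fix'; python3 -m pendant '[{"rotation":[0,0,0],"slide":[0,0,0],"grip":140},{"rotation":[0,0,0],"slide":[0,0,0],"grip":200},{"rotation":[0,0,0],"slide":[0,0,0],"grip":255},{"rotation":[0,0,0],"slide":[0,0,0],"grip":255},{"rotation":[0,0,0],"slide":[0,0,0],"grip":255},{"rotation":[0,0,0],"slide":[0,0,0],"grip":255},{"rotation":[0,0,0],"slide":[0,0,0],"grip":255}]' 40;python3 chk.py | grep -E 'tcp|fix'
```

```text
clock: 17.13
tool_pos: [463.4, -357.4, 84.9]
tool_rot: [-0.175, 3.132, -0.005]
ft_force: [-0.1, -0.1, -0.3]
opening: 1.0
t 17.13 tcp box -224.6 -340.7 z 84.9 f box -0.1 -0.0 -0.3 yaw 6.4 tilt [ 0.005 -0.003]
fix rot units [-0.0032  0.004  -0.014 ]
clock: 17.82
tool_pos: [464.2, -358.0, 86.0]
tool_rot: [-0.175, 3.131, -0.007]
ft_force: [-0.9, 0.4, 2.7]
opening: 0.294
t 17.82 tcp box -223.8 -341.4 z 86.0 f box -0.8 0.5 2.7 yaw 6.41 tilt [ 0.006 -0.004]
fix rot units [-0.0047  0.0054 -0.0139]
```

The opening of 0.294 is 25 mm, which fits the 26 mm handle. Lifting.

```bash
python3 -m pendant '[{"rotation":[0,0,0],"slide":[0,0,-0.015],"grip":255},{"rotation":[0,0,0],"slide":[0,0,-0.035],"grip":255},{"rotation":[0,0,0],"slide":[0,0,-0.06],"grip":255},{"rotation":[0,0,0],"slide":[0,0,-0.085],"grip":255},{"rotation":[0,0,0],"slide":[0,0,-0.11],"grip":255},{"rotation":[0,0,0],"slide":[0,0,-0.13],"grip":255},{"rotation":[0,0,0],"slide":[0,0,-0.14],"grip":255},{"rotation":[0,0,0],"slide":[0,0,-0.14],"grip":255}]';python3 chk.py | grep -E 'tcp|fix'; python3 - <<'E'
from h import *
from cell import get_image
d=get_image("scene"); np.savez("scene4.npz",**d)
cv2.imwrite("pics/p9.png",cv2.resize(d["color"][210:410,150:310,::-1],None,fx=3,fy=3,interpolation=cv2.INTER_CUBIC))
rows([464.2+87,-358+370,226])
E
```

```text
clock: 18.58
tool_pos: [464.6, -358.7, 228.6]
tool_rot: [-0.175, 3.127, -0.013]
ft_force: [1.7, 0.3, -1.0]
opening: 0.294
t 18.58 tcp box -223.5 -342.1 z 228.6 f box 1.7 0.1 -1.0 yaw 6.41 tilt [ 0.01  -0.008]
fix rot units [-0.0084  0.0083 -0.0138]
pos [ 462.6 -356.7  224.1] slide [-0.1292  0.3566 -0.0023]
```

View pics/p9.png

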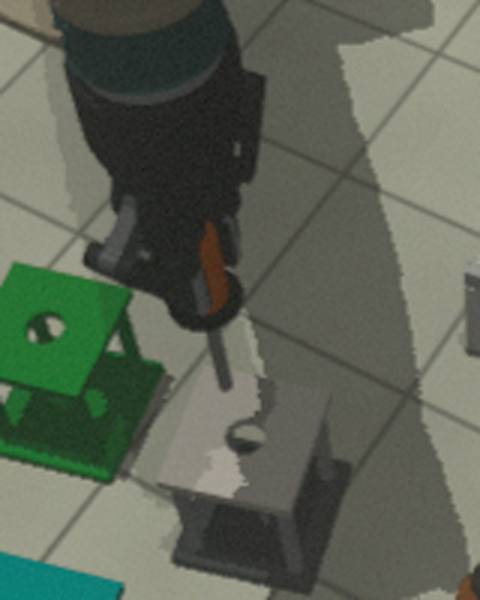

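The crop shows the probe held with its collar just below the fingertips, the rod tip at about (226,338), clear of the white stand's hole at (232,355).

```bash
python3 -c "
from h import *
d=dict(np.load('scene4.npz')); print(ray(d,225.7,338,155).round(1),ray(d,218.3,310,240).round(1))"
python3 -m pendant '[{"rotation":[-0.008,0.008,0],"slide":[-0.013,0.035,0],"grip":255},{"rotation":[-0.008,0.008,0],"slide":[-0.026,0.072,0],"grip":255},{"rotation":[-0.008,0.008,0],"slide":[-0.039,0.108,0],"grip":255},{"rotation":[-0.008,0.008,0],"slide":[-0.052,0.144,0],"grip":255},{"rotation":[-0.008,0.008,0],"slide":[-0.065,0.18,0],"grip":255},{"rotation":[-0.008,0.008,0],"slide":[-0.078,0.216,0],"grip":255},{"rotation":[-0.008,0.008,0],"slide":[-0.091,0.252,0],"grip":255},{"rotation":[-0.008,0.008,0],"slide":[-0.104,0.288,0],"grip":255},{"rotation":[-0.008,0.008,0],"slide":[-0.117,0.32,0],"grip":255},{"rotation":[-0.008,0.008,0],"slide":[-0.125,0.342,0],"grip":255}]';python3 -m pendant '[{"rotation":[0,0,0],"slide":[0,0,0],"grip":255}]'; python3 chk.py | grep -E 'tcp|fix'; python3 - <<'E'
from h import *
from cell import get_image
rows([464.2+87,-358+370,226])
d=get_image("scene"); np.savez("scene5.npz",**d)
cv2.imwrite("pics/p10.png",cv2.resize(d["color"][130:330,270:430,::-1],None,fx=3,fy=3,interpolation=cv2.INTER_CUBIC))
E
```

```text
[ 460.1 -356.2  155. ] [ 460.1 -357.8  240. ]
clock: 19.57
tool_pos: [547.6, 0.3, 221.3]
tool_rot: [0.178, -3.128, -0.011]
ft_force: [0.7, -0.3, -0.7]
opening: 0.292
clock: 19.65
tool_pos: [547.2, 4.2, 219.4]
tool_rot: [0.186, -3.125, -0.014]
ft_force: [-0.1, -0.0, -0.8]
opening: 0.294
t 19.65 tcp box -95.9 7.5 z 219.4 f box -0.1 -0.0 -0.8 yaw 6.81 tilt [-0.011  0.008]
fix rot units [ 0.0093 -0.0097 -0.0072]
pos [546.    1.3 218.9] slide [-0.0063  0.0101 -0.0071]
```

View pics/p10.png

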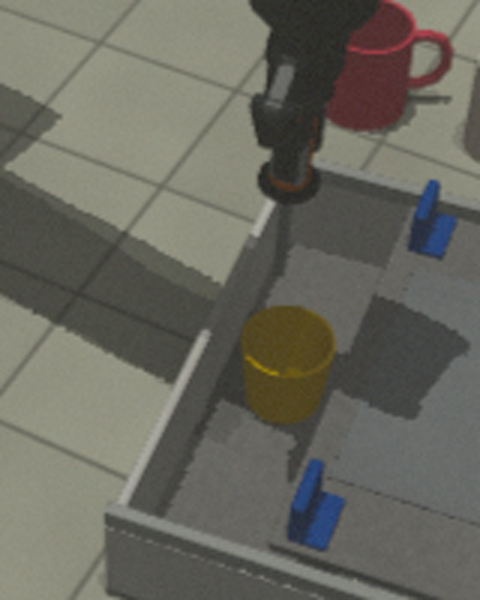

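The crop shows the probe over the well, its collar at crop (290,182), with the cup below at (288,345). The probe is a little short of the cup in y, so I correct that and lower.

```bash
python3 -c "
from h import *
d=dict(np.load('scene5.npz')); print('collar',ray(d,366.7,190.7,235).round(1))"
python3 -m pendant '[{"rotation":[0.009,-0.01,0],"slide":[-0.006,0.011,0.005],"grip":255},{"rotation":[0.009,-0.01,0],"slide":[-0.006,0.011,0.02],"grip":255},{"rotation":[0.009,-0.01,0],"slide":[-0.006,0.011,0.035],"grip":255},{"rotation":[0.009,-0.01,0],"slide":[-0.006,0.011,0.045],"grip":255},{"rotation":[0.009,-0.01,0],"slide":[-0.006,0.011,0.05],"grip":255},{"rotation":[0.009,-0.01,0],"slide":[-0.006,0.011,0.05],"grip":255}]'; python3 chk.py | grep -E 'tcp|fix'; python3 - <<'E'
from h import *
from cell import get_image
rows([551.2,12,108])
d=get_image("scene"); np.savez("scene6.npz",**d)
# rod/collar black ellipse centre
P=cloud(d);h,s,v=cv2.split(hsv(d)); m=(P[...,2]>175)&(P[...,2]<200)&(d["depth"]>0)&(abs(P[...,0]-548)<40)&(abs(P[...,1]-12)<50)
print("collar pts",m.sum(),((P[m].min(0)+P[m].max(0))/2).round(1),(P[m].max(0)-P[m].min(0)).round(1))
m=(P[...,2]>88)&(P[...,2]<165)&(d["depth"]>0)&(abs(P[...,0]-548)<40)&(abs(P[...,1]-12)<50); print("rod pts",m.sum(), np.median(P[m],0).round(1) if m.any() else '')
E
```

```text
collar [544.3  -0.  235. ]
clock: 20.3
tool_pos: [548.8, 11.3, 167.6]
tool_rot: [0.177, -3.132, 0.002]
ft_force: [-0.3, 0.4, 0.1]
opening: 0.296
t 20.3 tcp box -93.4 14.4 z 167.6 f box -0.3 0.4 0.1 yaw 6.47 tilt [-0.005 -0.002]
fix rot units [-0.0012 -0.0046 -0.0127]
pos [550.4  11.5 169.5] slide [-0.0009  0.0005  0.0615]
collar pts 148 [546.9   9.  188.8] [39.3 36.9 15.4]
rod pts 86 [547.7   9.  133.4]
```

```bash
python3 -m pendant '[{"rotation":[0,0,0],"slide":[0,0.004,0.01],"grip":255},{"rotation":[0,0,0],"slide":[0,0.005,0.025],"grip":255},{"rotation":[0,0,0],"slide":[0,0.005,0.04],"grip":255},{"rotation":[0,0,0],"slide":[0,0.005,0.053],"grip":255},{"rotation":[0,0,0],"slide":[0,0.005,0.06],"grip":255},{"rotation":[0,0,0],"slide":[0,0.005,0.062],"grip":255},{"rotation":[0,0,0],"slide":[0,0.005,0.062],"grip":255},{"rotation":[0,0,0],"slide":[0,0.005,0.062],"grip":255},{"rotation":[0,0,0],"slide":[0,0.005,0.062],"grip":255},{"rotation":[0,0,0],"slide":[0,0.005,0.062],"grip":255}]'; python3 chk.py | grep -E 'tcp|fix'; python3 - <<'E'
from h import *
from cell import get_image
d=get_image("scene"); np.savez("scene7.npz",**d)
P=cloud(d);h,s,v=cv2.split(hsv(d)); B=(d["depth"]>0)&(abs(P[...,0]-548)<40)&(abs(P[...,1]-12)<50)
m=B&(P[...,2]>95)&(P[...,2]<150)&(v<70); print("collar pts",m.sum(),((P[m].min(0)+P[m].max(0))/2).round(1),"z",np.percentile(P[m][:,2],[1,5,50]).round(1))
m=B&(h>18)&(h<35)&(s>120)&(P[...,2]>62)&(P[...,2]<80); print("rim",((P[m].min(0)+P[m].max(0))/2).round(1))
E
```

```text
clock: 21.28
tool_pos: [551.2, 16.4, 109.1]
tool_rot: [-0.179, 3.135, -0.004]
ft_force: [0.0, -0.9, -0.8]
opening: 0.291
t 21.28 tcp box -90.4 19.2 z 109.1 f box -0.1 -0.9 -0.8 yaw 6.52 tilt [ 0.002 -0.002]
fix rot units [-0.0024  0.0016 -0.0119]
collar pts 153 [547.1  14.7 122.8] z [ 97.7 102.8 127.9]
rim [547.5  13.9  68.1]
```

The tip is about 30 mm above the cup's base, centred within about 1 mm, and the cup hasn't moved. I hold a moment and lift out.

```bash
python3 -m pendant '[{"rotation":[0,0,0],"slide":[0,0,0],"grip":255},{"rotation":[0,0,0],"slide":[0,0,0],"grip":255},{"rotation":[0,0,0],"slide":[0,0,-0.015],"grip":255},{"rotation":[0,0,0],"slide":[0,0,-0.04],"grip":255},{"rotation":[0,0,0],"slide":[0,0,-0.07],"grip":255},{"rotation":[0,0,0],"slide":[0,0,-0.1],"grip":255},{"rotation":[0,0,0],"slide":[0,0,-0.115],"grip":255},{"rotation":[0,0,0],"slide":[0,0,-0.12],"grip":255},{"rotation":[0,0,0],"slide":[0,0,-0.12],"grip":255}]'; python3 chk.py | grep -E 'tcp|fix'; python3 -c "
from h import *
rows([466,-357,226])"
```

```text
clock: 22.18
tool_pos: [551.8, 16.6, 230.3]
tool_rot: [-0.178, 3.132, -0.004]
ft_force: [0.1, -0.4, -1.4]
opening: 0.293
t 22.18 tcp box -89.8 19.3 z 230.3 f box 0.1 -0.4 -1.4 yaw 6.52 tilt [ 0.005 -0.003]
fix rot units [-0.0029  0.004  -0.0119]
pos [549.8  16.7 227.3] slide [ 0.1257 -0.3618  0.0022]
```

```bash
python3 -m pendant '[{"rotation":[-0.003,0.004,0],"slide":[0.012,-0.034,0],"grip":255},{"rotation":[-0.003,0.004,0],"slide":[0.025,-0.071,0],"grip":255},{"rotation":[-0.003,0.004,0],"slide":[0.037,-0.108,0],"grip":255},{"rotation":[-0.003,0.004,0],"slide":[0.05,-0.145,0],"grip":255},{"rotation":[-0.003,0.004,0],"slide":[0.063,-0.182,0],"grip":255},{"rotation":[-0.003,0.004,0],"slide":[0.075,-0.219,0],"grip":255},{"rotation":[-0.003,0.004,0],"slide":[0.088,-0.256,0],"grip":255},{"rotation":[-0.003,0.004,0],"slide":[0.101,-0.293,0],"grip":255},{"rotation":[-0.003,0.004,0],"slide":[0.113,-0.327,0],"grip":255},{"rotation":[-0.003,0.004,0],"slide":[0.12,-0.347,0],"grip":255}]';python3 -c "
from h import *
rows([467,-357.5,226])"; python3 chk.py | grep -E 'tcp|fix'
```

```text
clock: 23.12
tool_pos: [467.8, -344.3, 225.4]
tool_rot: [0.174, -3.128, -0.004]
ft_force: [0.5, -0.1, -1.4]
opening: 0.296
pos [ 467.8 -344.3  225.4] slide [ 0.0023 -0.013  -0.0006]
t 23.12 tcp box -218.6 -328.2 z 225.4 f box 0.5 -0.1 -1.4 yaw 6.36 tilt [-0.009  0.002]
fix rot units [ 0.0029 -0.008  -0.0146]
```

```bash
python3 -m pendant '[{"rotation":[0.003,-0.008,0],"slide":[0.001,-0.006,0],"grip":255},{"rotation":[0.003,-0.008,0],"slide":[0.002,-0.013,0.01],"grip":255},{"rotation":[0.003,-0.008,0],"slide":[0.002,-0.013,0.02],"grip":255},{"rotation":[0.003,-0.008,0],"slide":[0.002,-0.013,0.03],"grip":255},{"rotation":[0.003,-0.008,0],"slide":[0.002,-0.013,0.03],"grip":255},{"rotation":[0.003,-0.008,0],"slide":[0.002,-0.013,0.03],"grip":255}]'; python3 chk.py | grep -E 'tcp|fix'; cat > rod.py <<'E'
from h import *
from cell import get_image,read_state
s=read_state(); print("tcp",s["tool_pos"].round(1))
d=get_image("scene"); P=cloud(d); hh=s["tool_pos"][2]-86
B=(d["depth"]>0)&(abs(P[...,0]-463)<35)&(abs(P[...,1]+355)<35)
h,sa,v=cv2.split(hsv(d))
for nm,a,b in(("tip part",15+hh,45+hh),("rod mid",45+hh,90+hh),("collar",97+hh,107+hh)):
    m=B&(P[...,2]>max(a,106))&(P[...,2]<b); q=P[m]
    if len(q): print(nm,len(q),"median",np.median(q,0).round(1),"bboxmid",((q.min(0)+q.max(0))/2).round(1),"zmin",q[:,2].min().round(1))
cv2.imwrite("pics/p11.png",cv2.resize(d["color"][270:410,170:290,::-1],None,fx=4,fy=4,interpolation=cv2.INTER_CUBIC))
E
python3 rod.py
```

```text
clock: 23.72
tool_pos: [466.6, -355.7, 193.6]
tool_rot: [0.173, -3.135, -0.004]
ft_force: [0.1, -0.1, -0.9]
opening: 0.29
t 23.72 tcp box -221.2 -339.3 z 193.6 f box 0.1 -0.1 -0.9 yaw 6.32 tilt [-0.002  0.002]
fix rot units [ 0.0026 -0.0018 -0.0154]
tcp [ 467.5 -356.8  195.3]
tip part 44 median [ 466.2 -358.7  140.4] bboxmid [ 464.7 -357.8  139.5] zmin 124.9
rod mid 47 median [ 466.7 -359.4  170.4] bboxmid [ 465.3 -357.7  170. ] zmin 156.3
collar 162 median [ 475.2 -363.   213.1] bboxmid [ 469.3 -356.9  212.6] zmin 209.0
```

View pics/p11.png

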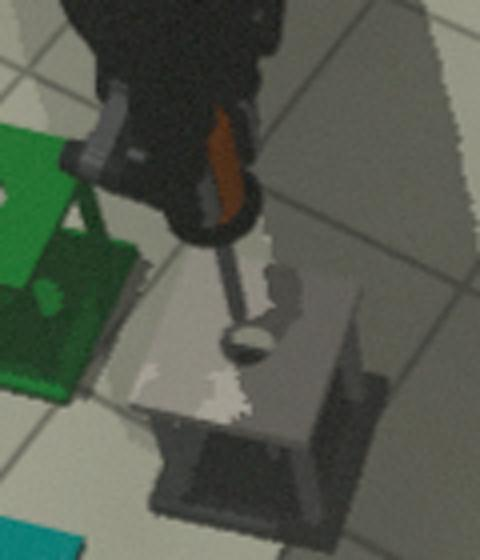

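The crop shows the rod tip at crop (240,320), directly over the hole at (247,343), and the axis is within 1–2 mm of the plate centre. Lowering.

```bash
python3 -m pendant '[{"rotation":[0,0,0],"slide":[0,0.001,0.012],"grip":255},{"rotation":[0,0,0],"slide":[0,0.001,0.027],"grip":255},{"rotation":[0,0,0],"slide":[0,0.001,0.042],"grip":255},{"rotation":[0,0,0],"slide":[0,0.001,0.057],"grip":255},{"rotation":[0,0,0],"slide":[0,0.001,0.072],"grip":255},{"rotation":[0,0,0],"slide":[0,0.001,0.087],"grip":255},{"rotation":[0,0,0],"slide":[0,0.001,0.096],"grip":255},{"rotation":[0,0,0],"slide":[0,0.001,0.1],"grip":255},{"rotation":[0,0,0],"slide":[0,0.001,0.1],"grip":255}]'; python3 chk.py | grep -E 'tcp|fix'
```

```text
clock: 24.62
tool_pos: [467.0, -355.4, 94.6]
tool_rot: [0.173, -3.136, -0.002]
ft_force: [-1.1, -0.5, -1.2]
opening: 0.294
t 24.62 tcp box -220.7 -339.1 z 94.6 f box -1.1 -0.4 -1.2 yaw 6.3 tilt [-0.001  0.001]
fix rot units [ 0.001  -0.0005 -0.0156]
```

```bash
python3 -m pendant '[{"rotation":[0,0,0],"slide":[0,0,0.003],"grip":255},{"rotation":[0,0,0],"slide":[0,0,0.006],"grip":255},{"rotation":[0,0,0],"slide":[0,0,0.008],"grip":255},{"rotation":[0,0,0],"slide":[0,0,0.008],"grip":255}]'; python3 chk.py | grep -E 'tcp|fix'; python3 rod.py
```

```text
clock: 25.05
tool_pos: [467.9, -356.4, 88.1]
tool_rot: [-0.173, 3.136, -0.002]
ft_force: [-0.2, -0.4, -1.1]
opening: 0.294
t 25.05 tcp box -220.0 -340.2 z 88.1 f box -0.2 -0.4 -1.1 yaw 6.3 tilt [ 0.001 -0.001]
fix rot units [-0.001   0.0011 -0.0156]
tcp [ 468.  -356.5   88.3]
collar 68 median [ 477.  -358.6  107.2] bboxmid [ 471.8 -356.4  107.5] zmin 106.0
```

```bash
python3 -m pendant '[{"rotation":[0,0,0],"slide":[0,0,0.002],"grip":255},{"rotation":[0,0,0],"slide":[0,0,0.003],"grip":255},{"rotation":[0,0,0],"slide":[0,0,0.003],"grip":255}]'; python3 -m pendant '[{"rotation":[0,0,0],"slide":[0,0,0.002],"grip":255},{"rotation":[0,0,0],"slide":[0,0,0.002],"grip":255}]'
```

```text
clock: 25.45
tool_pos: [468.3, -356.8, 86.0]
tool_rot: [-0.172, 3.135, -0.003]
ft_force: [-0.3, 0.5, 1.6]
opening: 0.293
clock: 25.62
tool_pos: [468.3, -356.8, 85.9]
tool_rot: [-0.172, 3.135, -0.004]
ft_force: [-4.3, 2.5, 10.5]
opening: 0.295
```

```bash
python3 -m pendant '[{"rotation":[0,0,0],"slide":[0,0,0],"grip":150},{"rotation":[0,0,0],"slide":[0,0,0],"grip":100},{"rotation":[0,0,0],"slide":[0,0,0],"grip":0},{"rotation":[0,0,0],"slide":[0,0,0],"grip":0},{"rotation":[0,0,0],"slide":[0,0,0],"grip":0},{"rotation":[0,0,0],"slide":[0,0,0],"grip":0},{"rotation":[0,0,0],"slide":[0,0,0],"grip":0}]' 20; python3 chk.py | grep -E 'tcp|fix'; python3 -m pendant '[{"rotation":[0,0,0],"slide":[0,0,-0.015],"grip":0},{"rotation":[0,0,0],"slide":[0,0,-0.04],"grip":0},{"rotation":[0,0,0],"slide":[0,0,-0.07],"grip":0},{"rotation":[0,0,0],"slide":[0,0,-0.1],"grip":0},{"rotation":[0,0,0],"slide":[0.02,0.03,-0.13],"grip":0},{"rotation":[0,0,0],"slide":[0.04,0.06,-0.14],"grip":0},{"rotation":[0,0,0],"slide":[0.06,0.09,-0.14],"grip":0},{"rotation":[0,0,0],"slide":[0.07,0.12,-0.14],"grip":0},{"rotation":[0,0,0],"slide":[0.07,0.14,-0.14],"grip":0},{"rotation":[0,0,0],"slide":[0.07,0.14,-0.14],"grip":0}]'; python3 chk.py; python3 - <<'E'
from h import *
from cell import get_image
I=[]
for n in("top","scene"):
    d=get_image(n); np.savez(n+"2.npz",**d); I.append(d["color"][:,:,::-1])
cv2.imwrite("pics/p12.png",np.hstack([cv2.resize(I[0][90:330,190:480],None,fx=1.35,fy=1.35),cv2.resize(I[1][140:420,190:500],None,fx=1.26,fy=1.157)]))
E
python3 m.py
```

```text
clock: 26.2
tool_pos: [468.2, -356.7, 85.6]
tool_rot: [-0.172, 3.135, -0.003]
ft_force: [0.4, -0.5, 0.2]
opening: 1.001
t 26.2 tcp box -219.7 -340.6 z 85.6 f box 0.3 -0.5 0.2 yaw 6.3 tilt [ 0.002 -0.002]
fix rot units [-0.002   0.0016 -0.0156]
clock: 27.13
tool_pos: [381.3, -221.6, 225.5]
tool_rot: [-0.176, 3.135, -0.001]
ft_force: [-0.5, -0.2, 0.1]
opening: 0.998
t 27.13 tcp box -289.0 -195.5 z 225.5 f box -0.5 -0.1 0.1 yaw 6.42 tilt [ 0.002 -0.   ]
top L n 83 centre bx -31.6 by 133.9 z 127.7
top R n 84 centre bx -33.1 by -134.4 z 127.6
scene L n 43 centre bx -32.8 by 131.3 z 128.5
scene R n 74 centre bx -34.3 by -136.9 z 128.4
fix rot units [-0.0005  0.0016 -0.0137]
top yellow 630 zmax [ 9. 22. 72.] rim n 140 bbox ctr [548.7  17.3  68.7] ext [65.1 65.1 13.3] circ (array([548.6,  16.7]), np.float64(31.8))
  ell (280.8746643066406, 205.4951934814453) [548.8  16.9  65. ]Traceback (most recent call last):
  File "m.py", line 12, in <module>
    o=P[(h>4)&(h<18)&(s>150)&st&(P[...,2]>150)]; print("  handle top",len(o),((o.min(0)+o.max(0))/2).round(1),"circ",circ(o[:,:2]))
                                                                               ~~~~~^^^
    return umr_minimum(a, axis, None, out, keepdims, initial, where)
ValueError: zero-size array to reduction operation minimum which has no identity
```

View pics/p12.png

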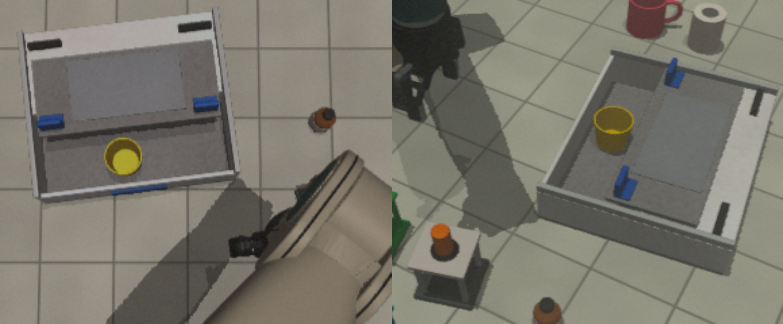

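The picture shows the cover open and the cup standing. The probe is upright in the white stand at composite (442,245), and the gripper is clear. The arm hides the stand in the top view, so I check the probe in the scene view.

```bash
sed -i 's/for n in("top","scene")/for n in("scene",)/' m.py; python3 m.py; python3 - <<'E'
from h import *
d=dict(np.load("scene2.npz"));P=cloud(d);h,s,v=cv2.split(hsv(d))
m=(h>4)&(h<18)&(s>150)&(d["depth"]>0)&(abs(P[...,0]-463)<40)&(abs(P[...,1]+355)<40)
q=P[m]
for a in(110,125,140): k=q[(q[:,2]>a)&(q[:,2]<a+14)]; print(a,len(k),np.median(k,0).round(1))
print("top z",np.median(q[q[:,2]>152][:,2]))
E
```

```text
scene yellow 968 zmax [10. 47. 72.] rim n 233 bbox ctr [547.3  14.3  68.6] ext [65.3 69.4 13.1] circ (array([547.7,  14. ]), np.float64(31.9))
  ell (364.7930908203125, 249.57138061523438) [551.1   2.5  65. ]
  handle top 157 [ 466.1 -357.1  155.9] circ (array([ 465.5, -357.7]), np.float64(9.0))
  plate ((464.2624206542969, -355.12481689453125), (81.18209075927734, 80.67053985595703), 15.615015983581543)
110 10 [ 473.1 -366.9  119. ]
125 15 [ 471.8 -365.6  132.3]
140 36 [ 468.9 -363.5  152.9]
top z 155.68486845230314
```

Handle top is at 155.7 mm (156 expected) and about 3 mm from the hole axis, so the probe is seated. Handing in.

```bash
python3 -c "
from cell import close_job
print(close_job())"
```

```text
the job is handed in; nothing more can be done
None
```

I handed the job in after about 27 s of robot time; it gave no verdict, but my last checks met every end condition that I could measure.

- **Cover:** I pushed the lugs in turn, keeping the lead near 20 mm. The left end stopped moving at 12–14 N, so I took that as its rear stop. In the last check the lug centres stood at about −32 (left) and −34 mm (right) in the box frame, where −30 is fully open. That is within 10 mm of the stops, and the two ends differ by under 2 mm.
- **Dip:** The tip went to about 30 mm above the cup's base, roughly 32 mm below the rim, for at least 0.4 s. It was within about 1 mm of the cup's centre. The cup's measured position moved by less than 1 mm.
- **Probe:** It is back in its stand, upright in the last picture. The handle top is at 155.7 mm (156 expected when seated), about 3 mm from the hole's axis. The gripper is open and well clear.

**What disagreed:**
- The fingertips are about 25–35 mm higher than the reported TCP height. My first push at the left lug passed above it and touched nothing. I then worked from heights measured in the camera images and by contact.
- The cover seemed to start about 10 mm open in my measured box frame.
- The arm hid the stand in the last top view, so the probe's final check is from the scene camera only.
- I did not measure the mug, roll and brown bottle again; none looked disturbed in the last picture.

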